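# Jack up the marble cooling slab and hold it

### The arm

A 6-joint arm with a two-finger parallel gripper is mounted at the origin on the work surface. World frame = base frame: x ahead of the robot, y to its left, z up, the work surface at z = 0. Lengths are in mm, angles in rad, forces in N, time in s.
With the tool pointing down it reaches from about 325 to 875 mm from the base axis. Payload 4.4 kg.
Tool frame: the origin (TCP) lies on the centre line of the jaws, within the pads' length; the fingertips stand ahead of it and the grasp point (between the pads) lies 6 mm ahead of it (ctrl.tcp_to_tips is the z of the fingertips in the tool frame, in mm); z points along the fingers, y is the line along which they close (so a half turn about z gives the same grasp; the last joint's range is limited). The gripper opens to 85 mm and grips with 20 to 120 N. Pads are 22 mm wide; open, the fingers measure 114 mm over their backs; the gripper's body (76 mm by 85 mm) begins 54 mm behind the grasp point. The pads swing forward as they close: fully open they stand 13 mm farther back than shut.
Start: joints at [-1.308, 0.207, 1.542, -0, 1.393, -0.15], TCP at [231.191, -526.477, 256.282] pointing down, gripper open.
Joint ranges: [-2.73, 2.73], [-0.86, 2.22], [0.23, 2.46], [-1.11, 4.25], [0.08, 2.63], [-2.82, 2.82]. Speed limits (rad/s): [2.79, 2.79, 3.14, 3.14, 3.14, 3.14].

### API

Orientations are given as a 3x3 rotation matrix whose columns are the frame's x, y, z axes.
In Python, from plant import ctrl, sensors, optics gives the robot as it stands. Calls block until the motion is done:
- ctrl.move_ptp(position, orientation): joint-space move of the TCP to a pose.
- ctrl.move_l(position, rot=None, vel=150, threshold=None): straight line of the TCP; rot=None keeps the orientation; vel is the mean speed in mm/s. With threshold (N) it stops when the force on the tool has changed by that much, and returns True; else False.
- ctrl.set_joints(angles): joint-space move.
- ctrl.gripper_to(opening, force=None): finger opening in mm; force is the grip in N (None keeps the last); returns when the fingers have stopped.
- ctrl.hold(seconds).
- ctrl.solve_ik(position, orientation): joint angles nearest the present ones, or None.
- sensors.read_state(): the state.
- optics.grab_frame(name): name is "scene" or "top" or "wrist"; returns (picture, depth): 420x560x3 uint8, red, green, blue; 420x560 float32, mm along the optical axis (not along the pixel's ray), 0 where there is no reading.
- optics.camera_params(name): a dict with "mtx" (3x3 intrinsics, pixels), "R" (3x3) and "t" (3): a world point X has camera coordinates R X + t; the wrist camera has in their place "T_tool_cam" (4x4, takes a point from camera to tool coordinates, whose origin is the TCP and whose axes are the flange's). Camera axes: x right, y down, z forward; pixel columns grow to the right and rows downward; lengths in mm; the calibration is good to about 2 mm. A picture is of the moment at which its call begins: read the wrist's pose just before it. camera_params takes no time and is no camera call.
A pose or a line that the arm cannot do raises ctrl.MotionError and nothing moves.
- ctrl.finish_job(): hands the job in; it is judged then, once.
The state is a dict: "t": time; "q": joint angles; "qvel": joint speeds; "tau": joint torques, N m; "eef_pos": TCP position; "eef_rot": TCP orientation; "force": force on the tool from outside, world axes, zero at the start; "wrist_torque": the same for the moment, N m; "grip_width": finger opening in mm; "grasp_force": force on a finger pad.
Only numpy, scipy, OpenCV 4.12 (cv2) and the standard library are available. Lean on these libraries where they do the work, as an engineer would, in place of code of your own. Each camera call takes 0.05 s, during which the arm holds its last target. There are 200 camera calls.

### The job

Set the small jack on the counter with its saddle centred under the round lift lug at the front of the marble cooling slab. Then pump the handle: one full stroke down as a trial lift, let the handle come all the way back up so that the slab settles, and push it fully down again, raising the slab with the jack alone. Finish while holding the handle down with the slab raised, so that a colleague can adjust its short front foot; do not disturb the squeeze bottle and the two closed tins standing nearby.

Things in the scene. Friction and masses are not known exactly. Their poses are not given: they have to be found in the camera images.
- cooler: Marble cooling slab on a fixed stand, 300 mm deep (x), 400 wide (y), top 95 high, 22 mm tins on its rear. Origin on the counter right below the lift lug's centre; x points from lug to rear, away from the robot. Front face at x = 50 mm; front feet (34 mm wide) at x = 85, y = +-170. Pivots on its rear feet (x = 345 mm, z = 45); 20 to 40 N up at the lug lifts it, and it sinks back by itself.
- lift_pad (a point): Centre of the lug's flat underside, 68 mm above the counter with the slab down; rises with the slab. The lug is a dark steel tongue 44 mm wide, 10 thick, sticking out of the slab's front towards the robot, ending in a half round of radius 22 about this point, with a raised bright steel ring 22 mm across on top. x axis points into the slab.
- jack: Loose grey jack, about 0.9 kg. Origin: underside of its base plate, right below the saddle. Own +x is the nose that goes under the lug; handle points to -x. Base plate 12 mm thick, x -110 to +35, 85 wide. Ram housing 38 mm diameter, 44 high. Upright carrying post at x = -55, y = 0, to grip from above.
- saddle (a point): Centre of the top of the jack's saddle, a flat dark steel disc 32 mm across; 56 mm above the jack's underside with the handle up (12 mm below the lug). Rises straight up 50 mm per rad of pump, 27 mm at full stroke.
- post_top (a point): Centre of the top of the jack's carrying post, 130 mm above its underside; axes as jack. The post is a steel bar 14 mm (x) by 20 mm (y) rising from the base plate. Pinch it along y with the fingertips no lower than 85 mm above the underside, to clear the handle's side bars. The jack's centre of mass is within 25 mm of the post.
- handle_bar (a point): Centre of the handle's cross grip, a black bar 18 mm thick, 76 long, along the jack's y; push it down from above. The handle is a U: side bars 10 mm thick at y = +-32 from a hinge line at x = -30, z = 50 mm (jack frame) to this grip, 160 mm away. Grip centre when up: x = -166, z = 134; fully down: x = -190, z = 50.
- pump (a joint): Pump handle angle, rad: 0 = up (31.5 degrees above level), 0.55 = down on its stop (level). Spring and load push it back up when let go, in about 1 s. At the grip it takes 2 to 3 N until the saddle meets the lug (0.24 rad), then 9 to 14 N. Pressing over 40 N on the stop may tip the jack.
- squeeze_bottle: White squeeze bottle standing on the counter, 64 mm in diameter, 195 mm high. Origin: centre of its underside. A bystander.
- tin_left: Closed round aluminium tin to the left, 55 mm in diameter, 33 mm high. Origin: centre of its underside. A bystander.
- tin_right: Closed round aluminium tin to the right, as the other. A bystander.

How it is judged:
By the outcome, as a careful person would: the job done as asked, in the order asked, and still so for the second after the job is handed in, while the arm keeps its last pose, push and grip.
It also fails if it takes over 61 s, if anything falls off the work surface, if the arm or the gripper's body presses on something with over 40 N, if the wrist force passes 120 N, or if a joint passes its speed limit or range.

## Working session

There is one attempt and no reset: what is moved stays moved. The work goes in short steps, each a Python script; the robot and the scene stay as the last script left them, time stands still between calls to the robot, and variables do not carry over. Pictures are saved under pics/ and viewed, at most 10 in all, crops included, and the job is handed in when it is done.

```bash
ls; mkdir -p pics; cat > h.py <<'E'
import numpy as np, cv2
from plant import ctrl, sensors, optics
def grab(name):
    s=sensors.read_state(); p,d=optics.grab_frame(name); c=optics.camera_params(name)
    K=np.array(c["mtx"])
    if name=="wrist":
        T=np.array(c["T_tool_cam"]); E=np.eye(4); E[:3,:3]=s["eef_rot"]; E[:3,3]=s["eef_pos"]; W=E@T
    else:
        W=np.eye(4); R=np.array(c["R"]); W[:3,:3]=R.T; W[:3,3]=-R.T@np.array(c["t"]).ravel()
    return p,d,K,W
def cloud(d,K,W):
    v,u=np.mgrid[:d.shape[0],:d.shape[1]]
    P=np.stack([(u-K[0,2])*d/K[0,0],(v-K[1,2])*d/K[1,1],d],-1)@W[:3,:3].T+W[:3,3]
    P[d==0]=np.nan
    return P
def ray(u,v,z,K,W):
    r=W[:3,:3]@np.array([(u-K[0,2])/K[0,0],(v-K[1,2])/K[1,1],1]); return W[:3,3]+r*(z-W[2,3])/r[2]
def save(n,p): cv2.imwrite(f"pics/{n}.png",cv2.cvtColor(p,cv2.COLOR_RGB2BGR))
E
python3 - <<'E'
from h import *
for n in("top","scene"):
    p,d,K,W=grab(n); save(n,p); np.savez(n,p=p,d=d,K=K,W=W); print(n,W.round(2),K[0,0])
print(ctrl.tcp_to_tips, sensors.read_state())
E
```

```text
pics
top [[ 0.00000e+00 -1.00000e+00  7.00000e-02  3.96770e+02]
 [-1.00000e+00 -0.00000e+00  2.00000e-02 -1.48100e+01]
 [-2.00000e-02 -7.00000e-02 -1.00000e+00  1.58568e+03]
 [ 0.00000e+00  0.00000e+00  0.00000e+00  1.00000e+00]] 528.946880752981
scene [[ 6.00000e-02  5.60000e-01 -8.20000e-01  1.41174e+03]
 [ 1.00000e+00 -4.00000e-02  4.00000e-02 -5.28600e+01]
 [-1.00000e-02 -8.30000e-01 -5.60000e-01  7.16880e+02]
 [ 0.00000e+00  0.00000e+00  0.00000e+00  1.00000e+00]] 442.5068602333982
25.0 {'t': 0.1, 'q': array([-1.30746889e+00,  2.07370749e-01,  1.54282476e+00,  2.39024101e-05,
        1.39350917e+00, -1.50504173e-01]), 'qvel': array([-0.00071624, -0.00383171, -0.00213949, -0.0006437 , -0.00153224,
       -0.00122688]), 'tau': array([-1.25092211e-03, -3.84090364e+01, -2.92547929e+01, -2.66977422e-04,
        4.84343167e-03, -1.55359049e-05]), 'eef_pos': array([ 231.04494371, -525.84160199,  255.21492472]), 'eef_rot': array([[ 9.15588573e-01,  4.02116012e-01, -5.27030572e-04],
       [ 4.02116213e-01, -9.15586352e-01,  2.04533983e-03],
       [ 3.39921897e-04, -2.08461732e-03, -9.99997769e-01]]), 'force': array([ 0.22552489, -0.35507313, -0.83847609]), 'wrist_torque': array([-0.00570129,  0.02774777,  0.00515374]), 'grasp_force': 0.0, 'grip_width': 85.64082818357949}
```

View pics/top.png

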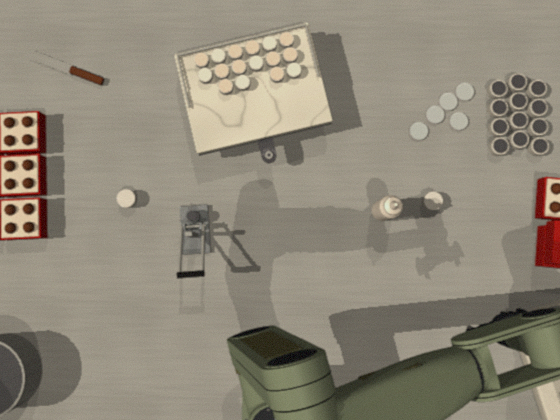

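View pics/scene.png

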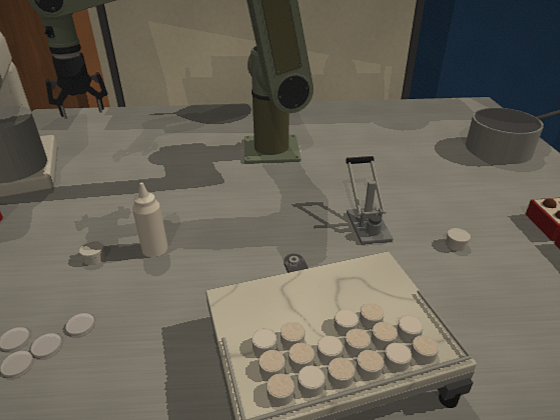

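The top view shows the lug ring at about (268,155), jack at (195,215) with its handle grip at (190,274), bottle at (390,207), and tins at (126,198) and (433,200). I'll compute rough poses from these and then look from close by.

```bash
python3 - <<'E'
from h import *
f=np.load("top.npz"); K,W,d=f["K"],f["W"],f["d"]; P=cloud(d,K,W)
for n,u,v,z in [("ring",268,155,79),("saddle",195,215,56),("grip",190,274,134),("tinL",126,198,33),("tinR",433,200,33),("bottle",390,207,190),("fe1",200,153,95),("fe2",331,121,95),("jackplate c1",182,206,12),("c2",208,206,12)]:
    print(n,ray(u,v,z,K,W).round(1),P[v,u].round(0))
c=optics.camera_params("wrist"); print(np.round(c["T_tool_cam"],3),c["mtx"])
E
```

```text
ring [682.6  24.   79. ] [682.  24.  83.]
saddle [510.5 236.4  56. ] [511. 237.  54.]
grip [342.6 235.  134. ] [343. 233. 145.]
tinL [562.3 446.5  33. ] [563. 447.  31.]
tinR [ 557.9 -458.9   33. ] [ 557. -457.   41.]
bottle [ 522.9 -301.1  190. ] [ 525. -306.  166.]
fe1 [685.4 218.2  95. ] [686. 219.  92.]
fe2 [ 777.8 -156.    95. ] [ 779. -156.   92.]
jackplate c1 [540.7 283.1  12. ] [542. 286.  -4.]
c2 [540.9 204.9  12. ] [541. 206.   6.]
[[-1.00000e-03 -9.63000e-01 -2.68000e-01  6.85400e+01]
 [ 1.00000e+00 -1.00000e-03 -0.00000e+00  8.20000e-01]
 [-0.00000e+00 -2.68000e-01  9.63000e-01 -1.17952e+02]
 [ 0.00000e+00  0.00000e+00  0.00000e+00  1.00000e+00]] [[335.5789323    0.         278.79682639]
 [  0.         335.5789323  215.4645699 ]
 [  0.           0.           1.        ]]
```

```bash
cat >> h.py <<'E'
def tool(yaw):
    c,s=np.cos(yaw),np.sin(yaw); return np.array([[c,s,0],[s,-c,0],[0,0,-1.]])
E
python3 - <<'E'
from h import *
im=[]
for n,pos,yaw in [("lug",[610,6,280],.242),("jack",[455,236,280],0)]:
    ctrl.move_ptp(pos,tool(yaw)); ctrl.hold(.2); p,d,K,W=grab("wrist"); np.savez(n,p=p,d=d,K=K,W=W); save(n,p)
    print(sensors.read_state()["t"],sensors.read_state()["eef_pos"])
E
```

```text
2.6833 [609.98779173   5.38850517 279.95708425]
4.0083 [455.7553266  235.20476544 279.88479217]
```

View pics/lug.png

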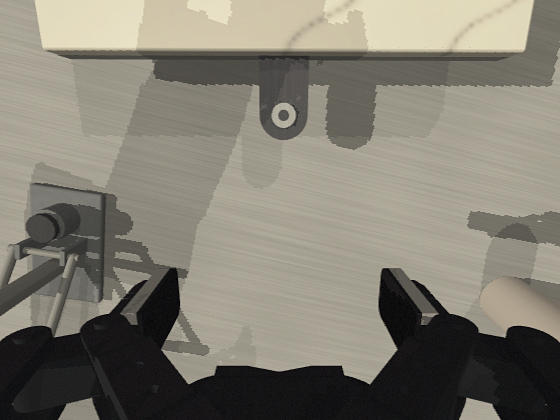

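View pics/jack.png

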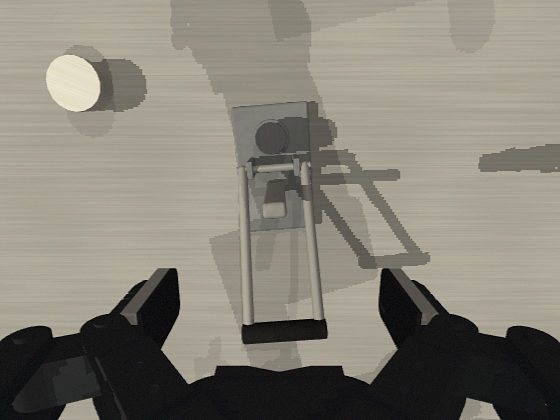

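Lug view: the ring centre is at (284,115) and the slab front edge is level at row 50, so the yaw estimate is good. Jack view: saddle centre is at (271,136), post top about (274,211), grip about (285,331), and base plate front corners at (233,107) and (309,101).

```bash
python3 - <<'E'
from h import *
f=np.load("lug.npz"); K,W=f["K"],f["W"]; P=cloud(f["d"],K,W)
g=cv2.cvtColor(f["p"],cv2.COLOR_RGB2GRAY)
m=(g[98:132,266:302]>150).astype(np.uint8); M=cv2.moments(m,True); u,v=266+M["m10"]/M["m00"],98+M["m01"]/M["m00"]
print("ring",u,v,ray(u,v,80,K,W),P[int(v),int(u)],P[128,284])
# slab front top edge: lines z 95
e=[]
for u in (80,150,220,340,420,500):
    col=P[30:70,u]; k=np.where(col[:,2]>85)[0].max(); e.append(ray(u,30+k+.5,95,K,W))
e=np.array(e); a=np.polyfit(e[:,1],e[:,0],1); print("edge",a,"yaw",np.arctan(-a[0]))
f=np.load("jack.npz"); K,W=f["K"],f["W"]; P=cloud(f["d"],K,W)
for n,u,v,z in [("sad",271,136,56),("post",274,211,130),("grip",285,331,134),("c1",233,107,12),("c2",309,101,12)]: print(n,ray(u,v,z,K,W).round(1),P[v,u].round(1))
m=(np.abs(P[...,2]-130)<5); m[:195]=0;m[225:]=0;m[:,:250]=0;m[:,300:]=0
q=P[m]; print("postpts",len(q),q.mean(0),q.min(0),q.max(0))
g=P[315:348,235:335].reshape(-1,3); g=g[g[:,2]>125]; b=np.polyfit(g[:,1],g[:,0],1); print("grip",g.mean(0),g.min(0),g.max(0),b)
E
```

```text
ring 283.0880681818182 114.67329545454545 [683.99062663  18.62165497  80.        ] [684.48030061  18.8561726   82.44943091] [672.80028427  14.94836348  77.7287819 ]
edge [-2.40026496e-01  7.37672142e+02] yaw 0.23557003378734606
sad [511.4 242.2  56. ] [511.3 242.2  55.3]
post [453.9 238.6 130. ] [454.  238.6 130.1]
grip [342.9 229.4 134. ] [347.9 229.5 141.2]
c1 [540.7 284.5  12. ] [540.7 284.6  11.6]
c2 [546.7 201.4  12. ] [ 5.474e+02  2.004e+02 -4.000e-01]
postpts 388 [455.30769394 238.84487176 129.66391774] [447.21623718 228.65116133 125.32998764] [461.90004441 248.71707882 132.486788  ]
grip [347.74283147 231.67787193 139.25484142] [333.91873304 193.18346363 126.71176905] [358.64349495 268.70365735 144.27931096] [-5.64371728e-02  3.60818076e+02]
```

```bash
python3 - <<'E'
from h import *
S=lambda m:print(m,*(np.round(sensors.read_state()[k],1) for k in("t","eef_pos","force","grip_width","grasp_force")))
A=tool(.07)
ctrl.move_ptp([455.2,238.6,180],A); ctrl.move_l([455.2,238.6,114],vel=80); S("at")
ctrl.gripper_to(10,force=80); S("grip")
ctrl.move_l([455.2,238.6,144],vel=60); S("up")
L=np.array([684.2,18.7]); y=.236; ax=np.array([np.cos(y),np.sin(y)])
p=L-55*ax; q=p-110*ax
ctrl.move_l([*q,144],tool(y),vel=120)
ctrl.move_l([*q,119.5],vel=60); ctrl.hold(.3); S("pre")
pc,d,K,W=grab("wrist"); save("carry",pc); np.savez("carry",p=pc,d=d,K=K,W=W)
E
```

```text
at 5.5 [455.7 238.8 114.5] [-0.  -0.2  0.6] 85.5 0.0
grip 6.1 [455.3 239.1 114.3] [-0.8  2.4  2. ] 18.7 79.0
up 6.7 [455.1 238.5 144.1] [-0.4 -0.2 -8.2] 18.8 78.3
pre 10.0 [524.1 -19.9 120. ] [ 0.6  0.4 -8.4] 19.0 78.3
```

View pics/carry.png

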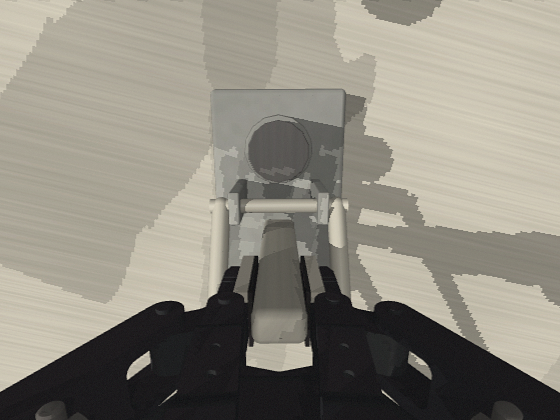

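The jack is held straight, with its saddle centre at about (279,148) and its base square to the image. I'll measure the saddle relative to the tool, then slide it in.

```bash
python3 - <<'E'
from h import *
S=lambda m:print(m,*(np.round(sensors.read_state()[k],1) for k in("t","eef_pos","force","grip_width","grasp_force")))
f=np.load("carry.npz"); K,W=f["K"],f["W"]; P=cloud(f["d"],K,W)
q=P[125:172,256:302].reshape(-1,3); q=q[q[:,2]>50]; print("saddle z/slope",q.mean(0),np.linalg.lstsq(np.c_[q[:,:2],np.ones(len(q))],q[:,2],rcond=None)[0])
s=ray(279,148,q[:,2].mean(),K,W); e=sensors.read_state()["eef_pos"]; y=.236; ax=np.array([np.cos(y),np.sin(y)]); n=np.array([-ax[1],ax[0]])
off=np.array([(s-e)[:2]@ax,(s-e)[:2]@n]); print("saddle in tool",s,off)
for v,u in[(95,225),(95,335),(180,222),(180,338)]: print(P[v,u].round(1))
E
```

```text
saddle z/slope [578.30818236  -7.48218523  61.84711936] [-2.33175095e-02 -8.23687190e-04  7.53256629e+01]
saddle in tool [578.58439213  -7.70059859  61.84711936] [55.89537504 -0.84328038]
[599.1  31.5  18.3]
[615.  -34.7  17.5]
[546.6  23.2  18.6]
[564.4 -51.2  18.1]
```

```bash
python3 - <<'E'
from h import *
S=lambda m:print(m,*(np.round(sensors.read_state()[k],1) for k in("t","eef_pos","force","grip_width","grasp_force")))
L=np.array([684.2,18.7]); y=.236; ax=np.array([np.cos(y),np.sin(y)]); n=np.array([-ax[1],ax[0]])
p=L-55.9*ax+.8*n
S("0"); ctrl.move_l([*p,119.5],vel=60); S("in")
print(ctrl.move_l([*p,109],vel=12,threshold=5)); S("down")
ctrl.gripper_to(60); S("open"); 
e=sensors.read_state()["eef_pos"]; ctrl.move_l([e[0],e[1],170],vel=100)
c=p-25*ax; ctrl.move_l([*c,250],vel=150); ctrl.hold(.3); S("look")
pc,d,K,W=grab("wrist"); save("placed",pc); np.savez("placed",p=pc,d=d,K=K,W=W)
E
```

```text
0 10.0 [524.  -19.9 119.9] [ 0.2  0.4 -9. ] 18.6 78.3
in 12.0 [629.3   6.3 119.5] [ 0.2 -0.2 -8.3] 18.7 78.3
True
down 12.5 [629.5   6.5 114.3] [0.  0.2 8.1] 18.9 80.2
open 13.0 [625.7   6.9 109.6] [-0.1 -0.  -0.9] 60.1 0.0
look 14.8 [605.    0.7 248.8] [ 0.5  0.3 -0.2] 60.0 0.0
```

View pics/placed.png

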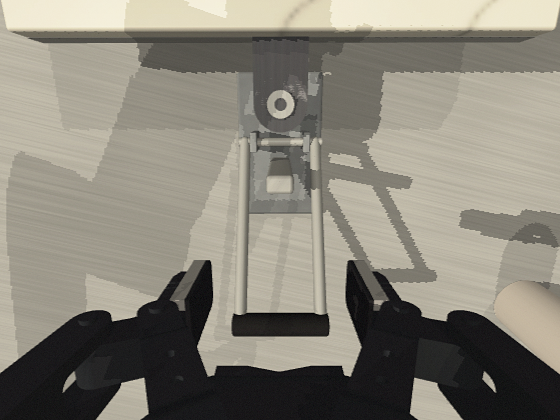

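The jack is standing square under the lug: ring (281,104), post top (280,184), grip (280,324). I'll measure the centring.

```bash
python3 - <<'E'
from h import *
f=np.load("placed.npz"); K,W=f["K"],f["W"]; P=cloud(f["d"],K,W); y=.236; ax=np.array([np.cos(y),np.sin(y)]); n=np.array([-ax[1],ax[0]])
g=cv2.cvtColor(f["p"],cv2.COLOR_RGB2GRAY)
m=(g[86:122,262:300]>150).astype(np.uint8); M=cv2.moments(m,True); r=ray(262+M["m10"]/M["m00"],86+M["m01"]/M["m00"],80,K,W)
q=P[165:200,255:305].reshape(-1,3); q=q[np.abs(q[:,2]-130)<4]
lo=lambda p:np.array([(p-r)[...,:2]@ax,(p-r)[...,:2]@n])
print("ring",r,"post",q.mean(0),lo(q.mean(0)),lo(q).min(1),lo(q).max(1),"pix",lo(ray(280,184,130,K,W)))
b=P[308:342,225:335].reshape(-1,3); b=b[b[:,2]>120]; l=lo(b); print("grip",b.mean(0),l.mean(1),l.min(1),l.max(1),np.polyfit(l[1],l[0],1))
for v,u in[(205,255),(205,305),(85,244),(85,318)]: print(P[v,u].round(1))
E
```

```text
ring [683.95386551  18.43441214  80.        ] post [629.26696598   5.89244275 129.86785068] [-56.10353941   0.59231968] [-63.04672807  -9.21441028] [-49.51536368  10.33811429] pix [-56.12301508   0.19759301]
grip [524.36466363 -19.03325999 139.5238145 ] [-163.92606885    0.88530422] [-176.88109001  -37.42480954] [-154.49471539   38.40949175] [-9.96971626e-03 -1.63917243e+02]
[578.6  21.3  12.2]
[591.2 -31.6  11.7]
[695.5  58.1  11.6]
[712.4 -13.   12.2]
```

Saddle is about 1 mm from the lug centre, which is good. Now the trial stroke.

```bash
cat >> h.py <<'E'
y=.236; ax=np.array([np.cos(y),np.sin(y)]); nn=np.array([-ax[1],ax[0]])
O=np.array([683.95,18.43])-1.1*ax+.5*nn
def S(m): print(m,*(np.round(sensors.read_state()[k],1).tolist() for k in("t","eef_pos","force","grip_width")))
def at(pump,dz=0):
    a=np.deg2rad(31.5)-pump; xy=O+(-30-160*np.cos(a))*ax; return [*xy,50+160*np.sin(a)+9+25+dz]
def push():
    for p in (.1,.2,.3,.4,.5,.55): ctrl.move_l(at(p),vel=45); S(f"p{p}")
    for dz in np.arange(-1,-9,-1.):
        if sensors.read_state()["force"][2]>22: break
        ctrl.move_l(at(.55,dz),vel=15); ctrl.hold(.1); S(f"dz{dz}")
E
python3 - <<'E'
from h import *
ctrl.move_l(at(0,40),tool(y),vel=200); ctrl.gripper_to(0); S("shut")
print(ctrl.move_l(at(0,-3),vel=40,threshold=1.5)); S("touch")
push(); ctrl.hold(.4); S("held")
pc,d,K,W=grab("scene"); save("stroke1",pc[130:330,180:480].repeat(2,0).repeat(2,1)); np.savez("stroke1",p=pc,d=d,K=K,W=W)
P0=cloud(np.load("scene.npz")["d"],K,W); P=cloud(d,K,W); print("slab front dz",[(P0[v,u,2].round(1),P[v,u,2].round(1)) for v,u in((280,260),(275,300),(270,350),(263,295))])
E
```

```text
shut 16.0 [521.0, -20.2, 207.6] [0.1, -0.6, -0.4] -0.0
True
touch 17.0 [519.8, -20.2, 166.3] [-0.3, -0.5, 1.1] -0.1
p0.1 17.4 [512.9, -22.1, 153.0] [-1.0, -1.0, 2.9] -0.0
p0.2 17.9 [507.3, -23.5, 138.5] [-1.3, 0.6, 2.5] 0.2
p0.3 18.4 [503.5, -24.7, 124.6] [-4.6, 0.9, 11.1] 0.0
p0.4 19.0 [499.4, -25.6, 108.6] [-5.4, 0.0, 11.5] 0.0
p0.5 19.5 [497.0, -26.2, 92.2] [-6.7, -1.2, 10.8] -0.2
p0.55 19.8 [497.4, -26.2, 84.3] [-5.8, -1.3, 11.0] 0.1
dz-1.0 20.1 [497.4, -26.2, 83.7] [-5.7, -2.1, 11.8] 0.2
dz-2.0 20.5 [497.4, -26.3, 83.2] [-6.6, -1.0, 15.5] -0.0
dz-3.0 20.8 [497.4, -26.3, 82.8] [-8.9, -1.2, 19.0] 0.1
dz-4.0 21.2 [497.4, -26.3, 82.3] [-9.9, -1.3, 22.9] -0.0
held 21.6 [497.4, -26.3, 82.3] [-10.5, -1.1, 23.3] -0.0
slab front dz [(np.float64(95.0), np.float64(107.8)), (np.float64(94.2), np.float64(106.1)), (np.float64(92.7), np.float64(106.1)), (np.float64(77.5), np.float64(90.1))]
```

View pics/stroke1.png

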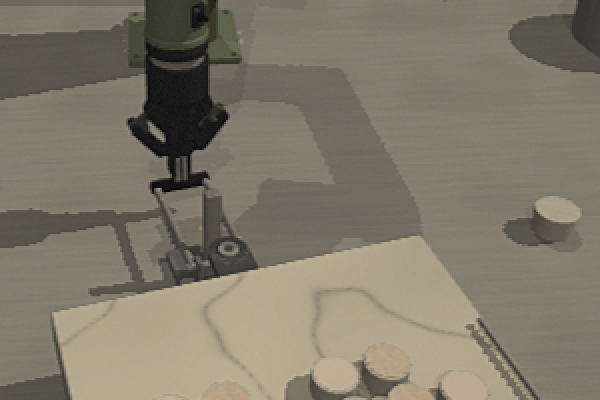

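The first stroke reached its stop and the slab rose about 13–15 mm. Now I'll let the handle up and check that the slab settles and the jack hasn't moved.

```bash
python3 - <<'E'
from h import *
for p in (.4,.2,0): ctrl.move_l(at(p),vel=50)
ctrl.move_l(at(0,25),vel=50); ctrl.hold(1.0); S("up")
pc,d,K,W=grab("scene"); f=np.load("scene.npz"); P0=cloud(f["d"],K,W); P=cloud(d,K,W)
print("slab",[(P0[v,u,2].round(1),P[v,u,2].round(1)) for v,u in((280,260),(275,300),(270,350),(263,295))])
pc,d,K,W=grab("wrist"); save("between",pc); P=cloud(d,K,W)
lo=lambda p:np.array([(p[...,:2]-O)@ax,(p[...,:2]-O)@nn])
for nm,zr,xr in (("post",(126,134),(-75,-40)),("grip",(125,147),(-185,-150))):
    l=lo(P); m=(P[...,2]>zr[0])&(P[...,2]<zr[1])&(l[0]>xr[0])&(l[0]<xr[1])&(abs(l[1])<45)
    print(nm,m.sum(),l[:,m].mean(1),l[:,m].min(1) if m.any() else 0,l[:,m].max(1) if m.any() else 0,P[m][:,2].max())
E
```

```text
up 25.6 [521.0, -20.3, 192.6] [0.5, 0.4, 0.2] -0.0
slab [(np.float64(95.0), np.float64(92.2)), (np.float64(94.2), np.float64(93.9)), (np.float64(92.7), np.float64(95.2)), (np.float64(77.5), np.float64(77.8))]
post 1249 [-56.18524446   0.07494398] [-62.81626438  -9.69153898] [-48.6940223   10.12224606] 132.36065117906935
grip 4660 [-162.74862792   -0.31484727] [-174.83662612  -38.20730202] [-150.00716097   37.53954566] 144.49991153391522
```

View pics/between.png

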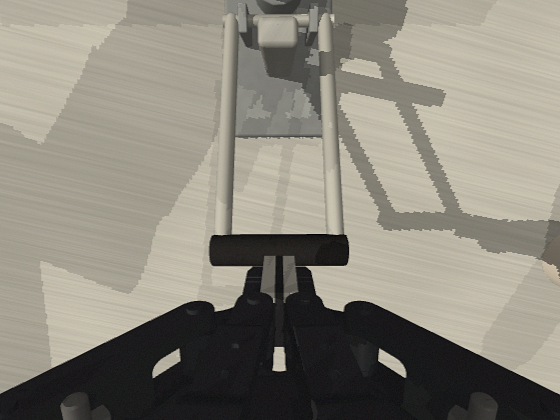

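The handle is fully up (grip top about 143 mm, bar at (280,250)), the slab is settled, and the jack has moved less than 1 mm. Now the second stroke.

```bash
python3 - <<'E'
from h import *
ctrl.move_l(at(0,-1),vel=40,threshold=1.5); push(); ctrl.hold(.8); S("held")
pc,d,K,W=grab("scene"); save("final",pc); f=np.load("scene.npz"); P0=cloud(f["d"],K,W); P=cloud(d,K,W)
print("slab",[(P0[v,u,2].round(1),P[v,u,2].round(1)) for v,u in((280,260),(275,300),(270,350),(263,295))])
E
```

```text
p0.1 26.8 [512.9, -22.1, 153.1] [-2.3, -0.5, 3.4] 0.1
p0.2 27.3 [507.4, -23.5, 138.6] [-1.4, -0.5, 1.4] 0.2
p0.3 27.8 [503.5, -24.7, 124.7] [-3.3, 1.2, 11.1] 0.2
p0.4 28.3 [499.4, -25.7, 108.5] [-5.3, -1.1, 11.1] -0.2
p0.5 28.8 [496.9, -26.2, 92.2] [-6.9, -2.3, 10.4] 0.3
p0.55 29.1 [497.4, -26.2, 84.3] [-5.0, -1.7, 10.9] 0.1
dz-1.0 29.5 [497.4, -26.3, 83.7] [-4.5, -1.8, 10.9] -0.1
dz-2.0 29.8 [497.4, -26.3, 83.2] [-6.2, -1.6, 16.6] -0.0
dz-3.0 30.2 [497.5, -26.3, 82.8] [-9.9, -0.6, 19.8] -0.4
dz-4.0 30.5 [497.5, -26.3, 82.3] [-10.6, -1.0, 23.2] -0.1
held 31.3 [497.4, -26.3, 82.3] [-11.4, -0.6, 23.5] -0.2
slab [(np.float64(95.0), np.float64(107.1)), (np.float64(94.2), np.float64(106.8)), (np.float64(92.7), np.float64(106.1)), (np.float64(77.5), np.float64(89.5))]
```

View pics/final.png

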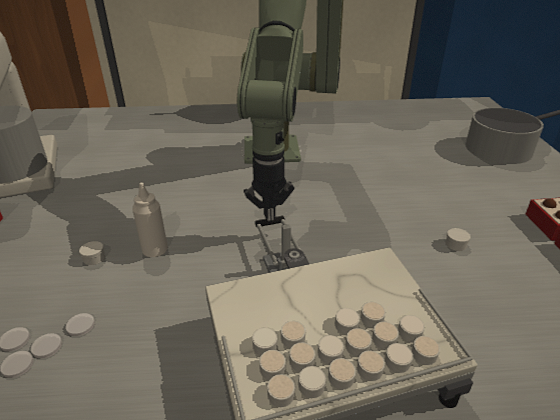

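The slab is raised, the handle is held on its stop, and the bottle (150,220) and tins (91,253) and (458,240) have not moved.

```bash
python3 -c "
from h import *
print(ctrl.finish_job())"
```

```text
the job is handed in; nothing more can be done
None
```

The job is handed in: the jack's saddle sits about 1 mm from the lug centre, the trial stroke and settle are done, and the arm is holding the handle on its stop at about 23 N with the slab raised some 12 to 15 mm at the front and the bottle and tins undisturbed.

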